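# Index the flange and take a lever-gauge reading

### The job

Turn the index table by its upright post until the flange's square pad sits in its click stop directly under the gauge probe. Then pull the gauge's sprung lever all the way down, hold it there for about a second while the reading is taken, and ease it slowly (over two or three seconds) back up to its rest before letting go: never let it spring back. Keep the lever up while the table is away from the square pad's stop, and leave the other things on the bench where they are.

Things in the scene. Friction and masses are not known exactly. Their poses are not given: they have to be found in the camera images.
- station: Gauge station fixed to the bench: steel plate 340 x 490 x 15 mm with a round index table and, on its +y side, a column (60 mm square, centre at x 50, y 155 mm) whose white head (x -20 to 80, y 38 to 193, z 190 to 265 mm) overhangs the table. Origin on the bench under the table's axis; x points away from the robot at yaw 0, y left towards the column.
- table_axis (a point): Point on the vertical axis of the index table, 65 mm above the bench, at the upper face of the dark platter (240 mm diameter). Axes as the station's.
- index_table (a joint): Table angle, rad, positive counter-clockwise from above, limits -1.75 to 1.75. Sprung click stops at -1.571, -0.524, +0.524, +1.571 draw the table in (up to 0.3 N m); each brings one pad under the probe. The square pad is under the probe at +0.524; the table starts one or two stops clockwise of that.
- post_top (a point): Centre of the top of the black upright turning post, 16 mm diameter, that stands on the platter 107 mm from its axis; the post is free from z 71 mm to 135 mm above the bench (a 24 mm collar at its foot). Turns with the table; at joint angle 0 it lies towards the station's -y.
- square_pad (a point): Centre of the top (92 mm above the bench) of the square pad, 32 x 32 mm. The steel flange (196 mm diameter, fixed on the platter) carries six aluminium pads 17 mm tall, 60 degrees apart and 70 mm from the axis: this one and five round ones of 24 mm diameter. Turns with the table.
- probe_tip (a point): Tip of the thin probe under the head, at (0, 70) mm from the table's axis in the station's frame; 137 mm above the bench at rest, 45 mm lower (touching a pad) with the lever fully down.
- lever (a joint): Lever angle, rad: 0 at rest (up, 30 degrees above level), 0.9 at the lower stop (about 22 degrees below level). A spring returns it: about 2 N at the handle near the top, 8 N at the bottom; it snaps up if let go.
- lever_pivot (a point): Pivot of the lever, 230 mm above the bench, on the column's far (+y) side, at (50, 216) mm in the station's frame. The lever turns about the station's y axis.
- handle (a point): Grip point on the lever's black cross bar, a horizontal round bar 18 mm in diameter along the station's y. The lever's 10 mm rod (180 mm from the pivot, on its -x side) carries the bar at one end; the bar sticks out 74 mm from the rod to +y, and this point lies on its axis, 44 mm from the rod (station y 260 mm). 320 mm above the bench at rest, 164 mm when fully down. Turns with the lever.
- ring_gauge: Loose steel ring gauge, 44 mm diameter, 18 mm tall, on the station's plate; origin under its centre. Leave it.
- vblock: Loose dark steel V-block, 50 x 40 x 36 mm, on the station's plate below the lever; origin under its centre. Leave it.
- gauge_block: Loose upright gauge block, 35 x 9 x 30 mm, on the station's plate; origin under its centre. Leave it.
- master_ball: Loose master ball on a stem and 64 mm round foot, 134 mm tall; origin under the foot's centre. Leave it.
- cleaning_block: Loose blue cleaning block, 60 x 35 x 16 mm, on the station's plate; origin under its centre. Leave it.
- hex_key: Loose hex key lying flat on the station's plate, 100 x 30 mm, 8 mm thick; origin under the middle of its long arm. Leave it.
- cleaner: Loose white cleaner bottle, 60 mm diameter, 160 mm tall; origin under its centre. Leave it.

How it is judged:
By the outcome, as a careful person would: the job done as asked, in the order asked, and still so for the second after the job is handed in, with the robot touching nothing.
It also fails if it takes over 64 s, if anything falls off the work surface, if the arm or the gripper's body presses on something with over 40 N, if the wrist force passes 120 N, or if a joint passes its speed limit or range.

### The arm

A 6-joint arm with a two-finger parallel gripper is mounted at the origin on the work surface. World frame = base frame: x ahead of the robot, y to its left, z up, the work surface at z = 0. Lengths are in m, angles in degrees, forces in N, time in s.
With the tool pointing down it reaches from about 0.375 to 0.9 m from the base axis. Payload 3.1 kg.
Tool frame: the origin (TCP) lies on the centre line of the jaws, within the pads' length; the fingertips stand 8 mm ahead of it and the grasp point (between the pads) lies 11 mm behind it (bot.tip_extent is the distance from the TCP to the fingertips, in m); z points along the fingers, y is the line along which they close (so a half turn about z gives the same grasp; the last joint's range is limited). The gripper opens to 87 mm and grips with 3 to 60 N. Pads are 19 mm wide; open, the fingers measure 117 mm over their backs; the gripper's body (75 mm by 190 mm) begins 51 mm behind the grasp point.
Start: joints at [-83.222, 30.224, 82.088, -0, 67.689, -10.227], TCP at [0.183, -0.598, 0.207] pointing down, gripper open.
Joint ranges: [-176.69, 176.69], [-43.24, 126.21], [12.49, 139.97], [-82, 262], [0, 151.66], [-163.58, 163.58]. Speed limits (degrees/s): [159.86, 159.86, 180, 180, 180, 180].

### API

Orientations are given as a 3x3 rotation matrix whose columns are the frame's x, y, z axes.
In Python, from rig import bot, vision, workorder gives the robot as it stands.
- The arm moves only by the shell command python3 -m handwheel 'ROWS'. ROWS is JSON, a list of rows, each an object with "delta_rot": the turn, a rotation vector about the tool's x, y, z in rad, a list of three; "xyz": the shift along the tool's x, y, z in mm, a list of three; "hand": the closure, from -1 (fully open) to 1 (shut). A call has exactly 5 rows; each row is the pose to reach, as a shift and turn from the pose commanded when the call began, along the tool's axes at that moment; what a row does not reach only later rows make up. A row lasts 1/8 s, in which the tool goes at most 62.5 mm and 10.7 degrees, less where a joint would pass 70% of its speed; a pose out of reach is approached as far as the arm can. A call with a gripper value outside its range is refused whole. The fingers move at their own pace and stop on an object; the grip force is fixed at half the most. Time passes only in rows, so rows that repeat a pose let the fingers close, or fill a call up. It gives the time, the measured TCP pose, the force, the opening and the grip force at its end, in the units of the state.
- bot.read_state(): the state, without advancing time (a new reading comes with each control period).
- vision.capture(name): name is "side" or "top" or "wrist"; returns the picture (400x640x3 uint8, red, green, blue); there is no depth.
- vision.camera_model(name): a dict with "camera_matrix" (3x3 intrinsics, pixels), "dist_coeffs" ([k1, k2, p1, p2, k3] as OpenCV has them; the pictures are not rectified), "camera_from_world" (4x4, takes a point from world to camera coordinates). Camera axes: x right, y up, looking along -z (the intrinsics and any distortion apply to the point x, -y, -z); pixel columns grow to the right and rows downward; lengths in m; the calibration is good to about 2 mm. A picture is of the moment at which its call begins: read the wrist's pose just before it. camera_model takes no time and is no camera call; for the wrist camera it gives the pose at the moment of the call.
- workorder.hand_in(): hands the job in; it is judged then, once.
The state is a dict: "time_s": time; "joint_positions": joint angles; "qvel": joint speeds; "tau": joint torques, N m; "position": TCP position; "tcp_rot": TCP orientation; "force": force on the tool from outside, world axes, zero at the start; "moment": the same for the moment, N m; "opening": opening from 0.0 (shut) to 1.0 (fully open); "grasp_force": force on a finger pad.
Only numpy, scipy, OpenCV 4.12 (cv2) and the standard library are available. Lean on these libraries where they do the work, as an engineer would, in place of code of your own. Each camera call takes 0.05 s, during which the arm holds its last target. There are 200 camera calls.

## Working session

There is one attempt and no reset: what is moved stays moved. The work goes in short steps, Python scripts to look and compute and a shell command to move; the robot and the scene stay as the last step left them, time stands still between calls to the robot, and variables do not carry over. Pictures are saved under pics/ and viewed, at most 10 in all, crops included, and the job is handed in when it is done.

```bash
mkdir -p pics; ls; python3 - <<'E'
from rig import bot, vision
import cv2,numpy as np
s=bot.read_state();print(s)
for n in("side","top"):
    m=vision.camera_model(n);print(n,{k:np.round(v,4).tolist() for k,v in m.items()})
    cv2.imwrite(f"pics/{n}1.png",vision.capture(n)[:,:,::-1])
E
```

```text
pics
{'time_s': 0.0, 'joint_positions': array([-8.32213578e+01,  3.02773338e+01,  8.21548687e+01,  5.91319733e-04,
        6.76852375e+01, -1.02283433e+01]), 'qvel': array([ 0.03219745, -0.03129105, -0.00441379, -0.00828997,  0.01991614,
        0.03228163]), 'tau': array([ 1.51795530e-04, -4.40038776e+01, -1.76596463e+01,  6.34818664e-02,
        5.82786393e-02, -1.51962731e-04]), 'position': array([ 0.18273819, -0.59692811,  0.20599755]), 'tcp_rot': array([[ 9.56270295e-01,  2.92484304e-01, -2.32454767e-04],
       [ 2.92484158e-01, -9.56268200e-01,  2.03651299e-03],
       [ 3.73358984e-04, -2.01544622e-03, -9.99997899e-01]]), 'force': array([-0.39724621, -0.0166695 , -0.09047456]), 'moment': array([0.00797659, 0.0995702 , 0.01169438]), 'grasp_force': 0.0, 'opening': 1.0013618250576506}
side {'camera_matrix': [[368.5915, 0.0, 322.8997], [0.0, 368.5915, 201.0965], [0.0, 0.0, 1.0]], 'dist_coeffs': [-0.0096, 0.0, 0.0, 0.0, 0.0], 'camera_from_world': [[-0.7872, 0.6167, 0.0003, 0.4893], [-0.3822, -0.4883, 0.7845, 0.0602], [0.484, 0.6174, 0.6201, -1.606], [0.0, 0.0, 0.0, 1.0]]}
top {'camera_matrix': [[383.4374, 0.0, 313.7858], [0.0, 383.4374, 198.4151], [0.0, 0.0, 1.0]], 'dist_coeffs': [-0.0824, 0.0, 0.0, 0.0, 0.0], 'camera_from_world': [[0.0167, -0.9998, -0.0065, -0.0105], [0.9899, 0.0156, 0.1407, -0.6266], [-0.1406, -0.0088, 0.99, -1.4868], [0.0, 0.0, 0.0, 1.0]]}
```

View pics/side1.png

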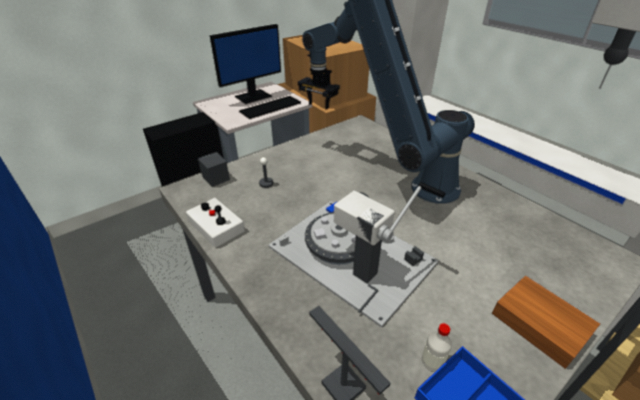

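View pics/top1.png

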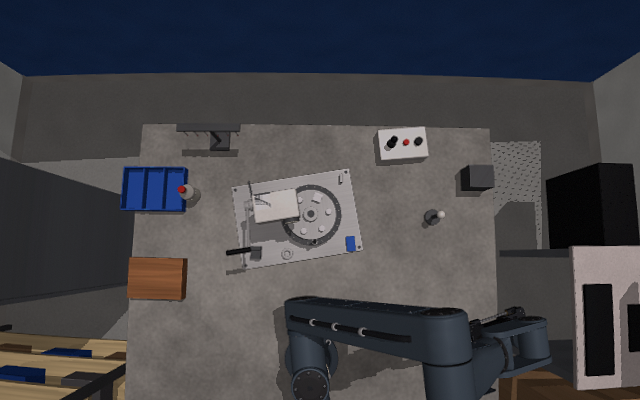

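The top view shows the plate with corners near (233,186), (350,168), (363,249) and (243,270), the table at about (311,213), and the lever bar at about (240,251). I'll enlarge both views.

```bash
python3 - <<'E'
import cv2,numpy as np
a=cv2.imread("pics/top1.png")[160:280,220:370]
cv2.imwrite("pics/topc.png",cv2.resize(a,None,fx=5,fy=5,interpolation=cv2.INTER_CUBIC)[:600,:800])
b=cv2.imread("pics/side1.png")[175:330,265:465]
cv2.imwrite("pics/sidec.png",cv2.resize(b,None,fx=3.8,fy=3.8,interpolation=cv2.INTER_CUBIC)[:600,:800])
E
```

```text
(no output)
```

View pics/topc.png

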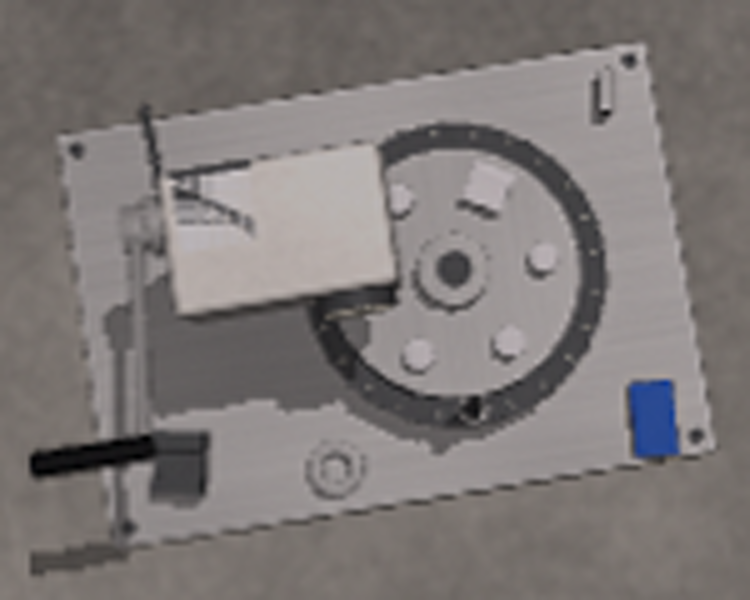

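View pics/sidec.png

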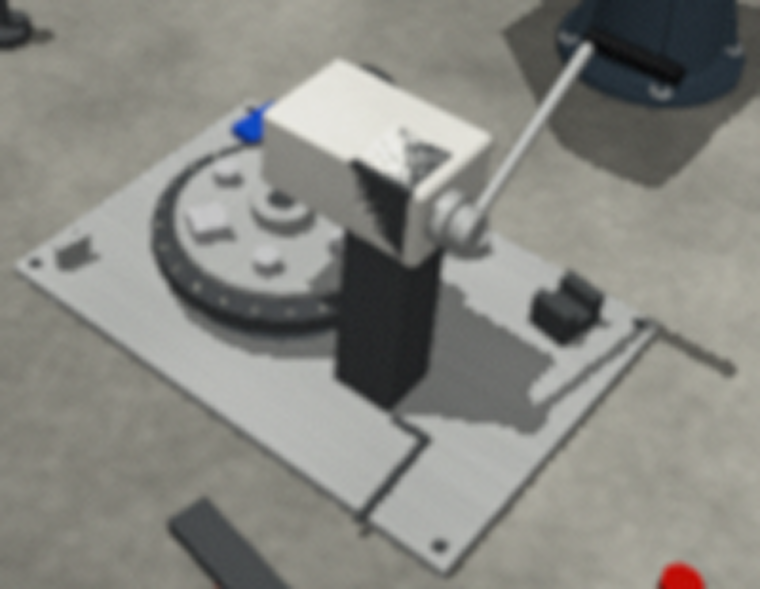

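```bash
cat > h.py <<'E'
import numpy as np,cv2
from scipy.optimize import least_squares
from rig import bot,vision
F=np.diag([1.,-1,-1])
def proj(n,P):
    m=vision.camera_model(n);T=np.array(m["camera_from_world"]);P=np.atleast_2d(P)
    c=(P@T[:3,:3].T+T[:3,3])@F
    return cv2.projectPoints(c,np.zeros(3),np.zeros(3),np.array(m["camera_matrix"]),np.array(m["dist_coeffs"]))[0][:,0]
def st(p,P): # station->world
    c,s=np.cos(p[2]),np.sin(p[2]);P=np.atleast_2d(P);return np.c_[p[0]+c*P[:,0]-s*P[:,1],p[1]+s*P[:,0]+c*P[:,1],P[:,2]]
E
python3 - <<'E'
from h import *
t=lambda x,y:(220+x/5,160+y/5)
s=lambda x,y:(265+x/3.8,175+y/3.8)
L=.18;th=np.radians(30);hx=.05-L*np.cos(th);hz=.32
def pts(p):
    px,py,q=p[3:6]
    a=q+np.radians(60); b=q-np.pi/2
    c=[[px+.17*i,py+.245*j,.015] for i,j in((1,1),(1,-1),(-1,-1),(-1,1))]
    return c+[[0,0,.065],[.07*np.cos(a),.07*np.sin(a),.092],[hx,.216,hz],[hx,.29,hz]]+[[x,y,.265] for x,y in((.08,.038),(-.02,.038),(-.02,.193))]
top=[t(60,135),t(645,43),t(715,450),t(130,545),t(455,276),t(490,187),t(152,447),t(32,465),t(380,143),t(395,280),t(180,314)]
side=[s(445,575),s(18,262),None,s(655,322),None,s(210,222),s(590,45),s(683,75),s(342,60),None,None]
def res(p):
    W=st(p,pts(p));r=proj("top",W)-top
    k=[i for i,v in enumerate(side) if v]
    r2=proj("side",W[k])-[side[i] for i in k]
    return np.r_[r.ravel(),r2.ravel()]
f=least_squares(res,[.6,0,.15,0,.05,-1.57],loss='soft_l1')
print(f.x.round(4),np.degrees(f.x[2]));print(res(f.x).reshape(-1,2).round(1).tolist())
p=f.x;np.save("p.npy",p)
for n,P in dict(axis=[0,0,.065],handle=[hx,.26,hz],pivot=[.05,.216,.23],post_m90=[-.107,0,.135]).items(): print(n,st(p,P).round(4), ((proj("top",st(p,P))[0]-[220,160])*5).round())
E
```

```text
[ 0.5585  0.0092  0.171   0.0024  0.0622 -1.5279] 9.795570861564547
[[-1.1, -0.8], [-0.3, -0.5], [-0.3, 0.3], [-4.4, 0.2], [0.0, -0.3], [-1.3, -0.3], [-1.7, 0.3], [-0.3, 0.2], [-0.3, -0.7], [1.0, 0.6], [-1.1, 0.8], [-1.0, -2.5], [-1.7, -1.1], [1.4, -1.0], [-0.4, -2.7], [0.4, -3.5], [-1.0, -1.2], [-22.1, 11.1]]
axis [[0.5585 0.0092 0.065 ]] [455. 274.]
handle [[0.4099 0.2474 0.32  ]] [ 76. 459.]
pivot [[0.571  0.2306 0.23  ]] [137. 228.]
post_m90 [[ 0.453 -0.009  0.135]] [476. 407.]
```

The fit puts the table axis at (0.5585, 0.0092) with yaw 9.8°. The table angle is about -1.57, so it needs +120°. I'll move towards the post now.

```bash
cat >> h.py <<'E'
def go(x,y,z,yaw=None):
    s=bot.read_state();R=s["tcp_rot"]
    w=np.degrees(np.arctan2(R[1,0],R[0,0]))
    d=(R.T@(np.array([x,y,z])-s["position"])*1000).round(1)
    out=dict(t=round(s["time_s"],2),d=d.tolist(),pos=s["position"].round(4).tolist(),yaw=round(w,2),f=s["force"].round(1).tolist())
    if yaw is not None:
        a=np.radians(yaw);T=np.array([[np.cos(a),np.sin(a),0],[np.sin(a),-np.cos(a),0],[0,0,-1.]])
        out["rot"]=cv2.Rodrigues(R.T@T)[0].ravel().round(3).tolist()
    print(out)
E
python3 -m handwheel '[{"xyz":[39,-44,0],"delta_rot":[0,0,0.025],"hand":-1},{"xyz":[78,-88,0],"delta_rot":[0,0,0.05],"hand":-1},{"xyz":[117,-132,0],"delta_rot":[0,0,0.075],"hand":-0.5},{"xyz":[156,-176,0],"delta_rot":[0,0,0.1],"hand":0},{"xyz":[195,-220,0],"delta_rot":[0,0,0.126],"hand":0.2}]'
python3 -c "from h import *;go(.453,-.009,.2,9.8)"
```

```text
time_s: 0.72
position: [0.3054, -0.3283, 0.2068]
tcp_rot: [[0.986, 0.168, 0.0], [0.168, -0.986, 0.0], [0.0, -0.0, -1.0]]
force: [0.6, -0.7, 0.4]
opening: 0.745
grasp_force: 0.0
{'t': 0.72, 'd': [199.3, -289.9, 6.9], 'pos': [0.3054, -0.3283, 0.2068], 'yaw': np.float64(9.7), 'f': [0.6, -0.7, 0.4], 'rot': [-0.0, -0.0, -0.002]}
```

```bash
python3 -m handwheel '[{"xyz":[33,-48,0],"delta_rot":[0,0,0],"hand":0.2},{"xyz":[66,-96,0],"delta_rot":[0,0,0],"hand":0.2},{"xyz":[99,-144,0],"delta_rot":[0,0,0],"hand":0.2},{"xyz":[132,-192,0],"delta_rot":[0,0,0],"hand":0.2},{"xyz":[150,-235,0],"delta_rot":[0,0,0],"hand":0.2}]'
python3 - <<'E'
from h import *
p=np.load("p.npy");go(.453,-.009,.2,9.8)
a=vision.capture("wrist")[:,:,::-1].copy()
print("pred post top/axis",proj("wrist",st(p,[[-.107,0,.135],[0,0,.065],[-.107,0,.071]])).round())
cv2.imwrite("pics/w1.png",a)
E
```

```text
time_s: 1.35
position: [0.4137, -0.0712, 0.2069]
tcp_rot: [[0.985, 0.171, 0.001], [0.171, -0.985, -0.0], [0.001, 0.0, -1.0]]
force: [0.3, -0.1, 0.9]
opening: 0.402
grasp_force: 0.0
{'t': 1.35, 'd': [49.4, -54.6, 7.0], 'pos': [0.4137, -0.0712, 0.2069], 'yaw': np.float64(9.85), 'f': [0.3, -0.1, 0.9], 'rot': [0.0, -0.001, 0.001]}
pred post top/axis [[251. 134.]
 [262.  -2.]
 [265. 128.]]
```

View pics/w1.png

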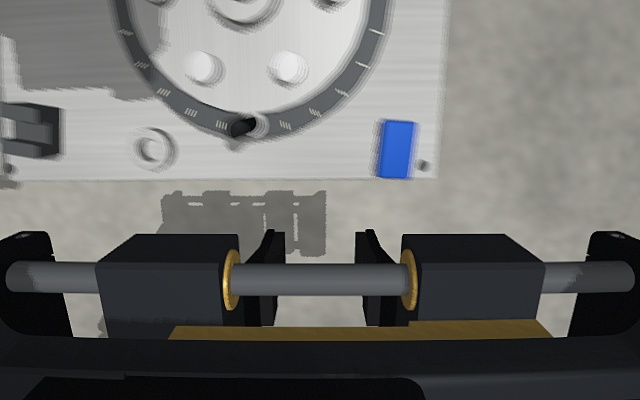

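Post top is at about (240,127) against a predicted (251,134), but the picture is blurred because the arm was moving. I'll line up sideways, settle, and look again.

```bash
python3 -m handwheel '[{"xyz":[0,-27,0],"delta_rot":[0,0,0],"hand":0.3},{"xyz":[0,-50,0],"delta_rot":[0,0,0],"hand":0.3},{"xyz":[0,-50,0],"delta_rot":[0,0,0],"hand":0.3},{"xyz":[0,-50,0],"delta_rot":[0,0,0],"hand":0.3},{"xyz":[0,-50,0],"delta_rot":[0,0,0],"hand":0.3}]'
python3 - <<'E'
from h import *
p=np.load("p.npy");go(.453,-.009,.2,9.8)
a=vision.capture("wrist")[:,:,::-1].copy()
print("pred post top/axis/foot",proj("wrist",st(p,[[-.107,0,.135],[0,0,.065],[-.107,0,.071]])).round())
cv2.imwrite("pics/w2.png",a)
E
```

```text
time_s: 2.02
position: [0.4047, -0.0248, 0.207]
tcp_rot: [[0.986, 0.169, 0.0], [0.169, -0.986, -0.0], [0.0, 0.0, -1.0]]
force: [1.0, -0.6, 0.8]
opening: 0.348
grasp_force: 0.0
{'t': 2.02, 'd': [50.3, -7.4, 7.0], 'pos': [0.4047, -0.0248, 0.207], 'yaw': np.float64(9.72), 'f': [1.0, -0.6, 0.8], 'rot': [0.0, -0.0, -0.001]}
pred post top/axis/foot [[309. 133.]
 [311.  -3.]
 [311. 127.]]
```

View pics/w2.png

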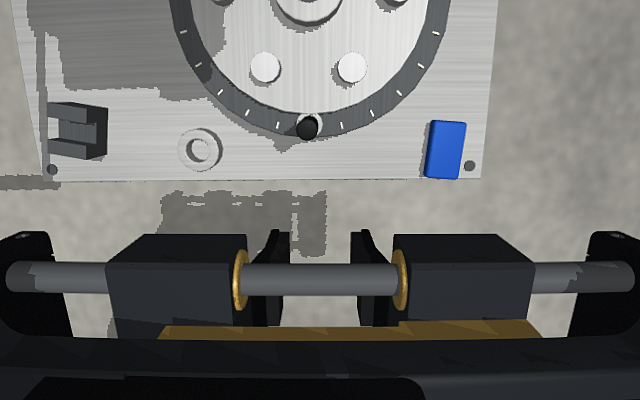

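Post top is at (307,127), within about 3 mm of the prediction. Next: move over the post and descend.

```bash
python3 -m handwheel '[{"xyz":[30,-7,0],"delta_rot":[0,0,0],"hand":0.3},{"xyz":[52,-7,0],"delta_rot":[0,0,0],"hand":0.3},{"xyz":[52,-7,30],"delta_rot":[0,0,0],"hand":0.3},{"xyz":[52,-7,70],"delta_rot":[0,0,0],"hand":0.3},{"xyz":[52,-7,110],"delta_rot":[0,0,0],"hand":0.4}]'
python3 - <<'E'
from h import *
p=np.load("p.npy");go(.455,-.009,.097,9.8)
s=bot.read_state();R=s["tcp_rot"];P0=s["position"]
for k in range(6,127,6):
    a=np.radians(-180+k); w=st(p,[.109*np.cos(a),.109*np.sin(a),0])[0]
    w[2]=P0[2]; c=st(p,[-.109,0,0])[0]; c[2]=P0[2]
    if k%6==0: print(k,(R.T@(w-c)*1000).round(0)[:2].tolist(),round(-np.radians(k),3))
E
```

```text
time_s: 2.7
position: [0.4552, -0.009, 0.096]
tcp_rot: [[0.986, 0.169, 0.002], [0.169, -0.986, -0.001], [0.002, 0.001, -1.0]]
force: [-0.5, -0.4, 0.2]
opening: 0.321
grasp_force: 0.0
{'t': 2.7, 'd': [-0.2, 0.0, -1.0], 'pos': [0.4552, -0.009, 0.096], 'yaw': np.float64(9.73), 'f': [-0.5, -0.4, 0.2], 'rot': [0.001, -0.002, -0.001]}
6 [1.0, 11.0] -0.105
12 [2.0, 23.0] -0.209
18 [5.0, 34.0] -0.314
24 [9.0, 44.0] -0.419
30 [15.0, 54.0] -0.524
36 [21.0, 64.0] -0.628
42 [28.0, 73.0] -0.733
48 [36.0, 81.0] -0.838
54 [45.0, 88.0] -0.942
60 [55.0, 94.0] -1.047
66 [65.0, 100.0] -1.152
72 [75.0, 104.0] -1.257
78 [86.0, 107.0] -1.361
84 [98.0, 108.0] -1.466
90 [109.0, 109.0] -1.571
96 [121.0, 108.0] -1.676
102 [132.0, 106.0] -1.78
108 [143.0, 104.0] -1.885
114 [153.0, 99.0] -1.99
120 [164.0, 94.0] -2.094
126 [173.0, 88.0] -2.199
```

```bash
python3 -m handwheel '[{"xyz":[1,11,0],"delta_rot":[0,0,-0.105],"hand":0.5},{"xyz":[2,23,0],"delta_rot":[0,0,-0.209],"hand":0.5},{"xyz":[5,34,0],"delta_rot":[0,0,-0.314],"hand":0.5},{"xyz":[9,44,0],"delta_rot":[0,0,-0.419],"hand":0.5},{"xyz":[15,54,0],"delta_rot":[0,0,-0.524],"hand":0.5}]'
python3 -m handwheel '[{"xyz":[1,11,0],"delta_rot":[0,0,-0.105],"hand":0.5},{"xyz":[2,23,0],"delta_rot":[0,0,-0.209],"hand":0.5},{"xyz":[5,34,0],"delta_rot":[0,0,-0.314],"hand":0.5},{"xyz":[9,44,0],"delta_rot":[0,0,-0.419],"hand":0.5},{"xyz":[15,54,0],"delta_rot":[0,0,-0.524],"hand":0.5}]'
```

```text
time_s: 3.32
position: [0.4749, -0.0583, 0.0958]
tcp_rot: [[0.766, 0.642, -0.008], [0.642, -0.766, 0.003], [-0.004, -0.007, -1.0]]
force: [-3.3, 1.0, -0.8]
opening: 0.254
grasp_force: 1.5
time_s: 3.95
position: [0.5249, -0.0919, 0.0968]
tcp_rot: [[0.343, 0.939, 0.0], [0.939, -0.343, -0.0], [-0.0, 0.0, -1.0]]
force: [-0.1, 0.8, 0.2]
opening: 0.254
grasp_force: 0.0
```

```bash
python3 -m handwheel '[{"xyz":[1,11,0],"delta_rot":[0,0,-0.105],"hand":0.5},{"xyz":[2,23,0],"delta_rot":[0,0,-0.209],"hand":0.5},{"xyz":[5,34,0],"delta_rot":[0,0,-0.314],"hand":0.5},{"xyz":[9,44,0],"delta_rot":[0,0,-0.419],"hand":0.5},{"xyz":[15,54,0],"delta_rot":[0,0,-0.524],"hand":0.5}]'
python3 -m handwheel '[{"xyz":[1,11,0],"delta_rot":[0,0,-0.105],"hand":0.5},{"xyz":[2,23,0],"delta_rot":[0,0,-0.209],"hand":0.5},{"xyz":[5,34,0],"delta_rot":[0,0,-0.314],"hand":0.5},{"xyz":[9,44,0],"delta_rot":[0,0,-0.419],"hand":0.5},{"xyz":[15,54,0],"delta_rot":[0,0,-0.524],"hand":0.5}]'
python3 -m handwheel '[{"xyz":[0,0,0],"delta_rot":[0,0,0],"hand":0.5},{"xyz":[0,0,0],"delta_rot":[0,0,0],"hand":0.5},{"xyz":[0,0,0],"delta_rot":[0,0,0],"hand":0.4},{"xyz":[0,0,0],"delta_rot":[0,0,0],"hand":0.2},{"xyz":[0,0,0],"delta_rot":[0,0,0],"hand":0}]'
python3 - <<'E'
from h import *
p=np.load("p.npy");a=np.radians(-60);print(st(p,[.107*np.cos(a),.107*np.sin(a),.135]))
go(.627,-.073,.2,129.8)
cv2.imwrite("pics/top2.png",cv2.resize(vision.capture("top")[160:280,220:370,::-1],None,fx=5,fy=5,interpolation=cv2.INTER_CUBIC))
E
```

```text
time_s: 4.58
position: [0.5786, -0.0963, 0.0964]
tcp_rot: [[-0.174, 0.985, -0.004], [0.985, 0.174, -0.0], [0.001, -0.004, -1.0]]
force: [-2.8, -1.7, 1.0]
opening: 0.253
grasp_force: 1.3
time_s: 5.2
position: [0.6314, -0.0721, 0.0966]
tcp_rot: [[-0.643, 0.766, -0.0], [0.766, 0.643, -0.0], [0.0, -0.0, -1.0]]
force: [-0.2, -0.5, -0.6]
opening: 0.246
grasp_force: 0.0
time_s: 5.82
position: [0.6308, -0.0714, 0.097]
tcp_rot: [[-0.641, 0.768, -0.0], [0.768, 0.641, 0.0], [0.0, -0.0, -1.0]]
force: [-0.4, 0.1, -0.7]
opening: 0.432
grasp_force: 0.0
[[ 0.62694414 -0.07298034  0.135     ]]
{'t': 5.83, 'd': [1.2, -4.0, -103.0], 'pos': [0.6308, -0.0714, 0.097], 'yaw': np.float64(129.85), 'f': [-0.4, 0.1, -0.7], 'rot': [-0.0, -0.0, 0.001]}
```

```bash
python3 -m handwheel '[{"xyz":[0,0,-40],"delta_rot":[0,0,0],"hand":-0.1},{"xyz":[0,0,-100],"delta_rot":[0,0,0],"hand":-0.1},{"xyz":[0,0,-160],"delta_rot":[0,0,0],"hand":-0.1},{"xyz":[0,0,-220],"delta_rot":[0,0,0],"hand":-0.1},{"xyz":[0,0,-280],"delta_rot":[0,0,0],"hand":-0.1}]'
python3 - <<'E'
from h import *
p=np.load("p.npy");print(st(p,[-.106,.272,.32]))
go(.408,.259,.40,99.8)
cv2.imwrite("pics/w3.png",vision.capture("wrist")[:,:,::-1])
E
```

```text
time_s: 6.5
position: [0.6305, -0.0711, 0.3791]
tcp_rot: [[-0.641, 0.767, 0.0], [0.767, 0.641, -0.0], [-0.0, 0.0, -1.0]]
force: [1.4, -0.9, -0.3]
opening: 0.55
grasp_force: 0.0
[[0.40772786 0.25923168 0.32      ]]
{'t': 6.5, 'd': [396.0, 40.9, -21.0], 'pos': [0.6305, -0.0711, 0.3791], 'yaw': np.float64(129.87), 'f': [1.4, -0.9, -0.3], 'rot': [0.0, 0.0, 0.525]}
```

View pics/w3.png

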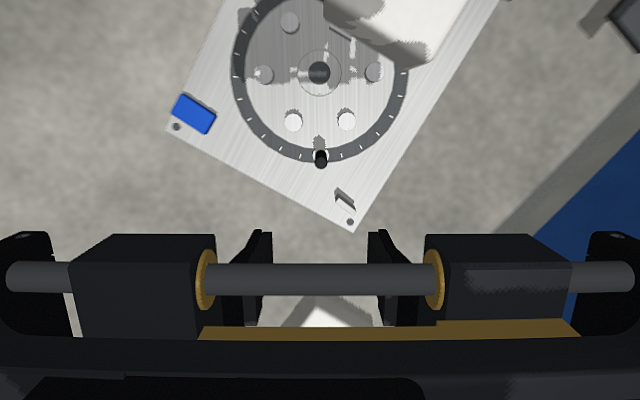

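The five round pads are visible and symmetric about the hub at (319,72), with the post at (320,158). So the square pad is under the head and the table is in its stop. On to the handle.

```bash
python3 -m handwheel '[{"xyz":[56,6,-10],"delta_rot":[0,0,0.105],"hand":-0.1},{"xyz":[112,12,-21],"delta_rot":[0,0,0.21],"hand":-0.1},{"xyz":[168,18,-21],"delta_rot":[0,0,0.315],"hand":-0.1},{"xyz":[224,23,-21],"delta_rot":[0,0,0.42],"hand":-0.1},{"xyz":[270,28,-21],"delta_rot":[0,0,0.525],"hand":-0.1}]'
python3 -c "from h import *;go(.408,.259,.40,99.8)"
```

```text
time_s: 7.18
position: [0.4776, 0.1555, 0.3979]
tcp_rot: [[-0.167, 0.986, 0.0], [0.986, 0.167, 0.0], [0.0, 0.0, -1.0]]
force: [-0.3, 0.6, -0.0]
opening: 0.55
grasp_force: 0.0
{'t': 7.17, 'd': [113.7, -51.3, -2.0], 'pos': [0.4776, 0.1555, 0.3979], 'yaw': np.float64(99.62), 'f': [-0.3, 0.6, -0.0], 'rot': [0.0, -0.0, -0.003]}
```

```bash
python3 -m handwheel '[{"xyz":[25,-25,0],"delta_rot":[0,0,0],"hand":-0.1},{"xyz":[50,-51,0],"delta_rot":[0,0,0],"hand":-0.1},{"xyz":[50,-51,0],"delta_rot":[0,0,0],"hand":-0.1},{"xyz":[50,-51,0],"delta_rot":[0,0,0],"hand":-0.1},{"xyz":[50,-51,0],"delta_rot":[0,0,0],"hand":-0.1}]'
python3 - <<'E'
from h import *
p=np.load("p.npy")
go(.408,.259,.40,99.8)
cv2.imwrite("pics/w4.png",vision.capture("wrist")[:,:,::-1])
print(proj("wrist",st(p,[[-.106,.216,.32],[-.106,.290,.32],[-.106,.26,.329],[.05,.216,.23]])).round())
E
```

```text
time_s: 7.8
position: [0.4214, 0.194, 0.3978]
tcp_rot: [[-0.169, 0.986, 0.0], [0.986, 0.169, -0.0], [-0.0, 0.0, -1.0]]
force: [0.5, -0.3, -0.2]
opening: 0.551
grasp_force: 0.0
{'t': 7.8, 'd': [66.3, -2.2, -2.2], 'pos': [0.4214, 0.194, 0.3978], 'yaw': np.float64(99.73), 'f': [0.5, -0.3, -0.2], 'rot': [0.0, 0.0, -0.001]}
[[316. 186.]
 [316.  84.]
 [316. 128.]
 [471. 165.]]
```

View pics/w4.png

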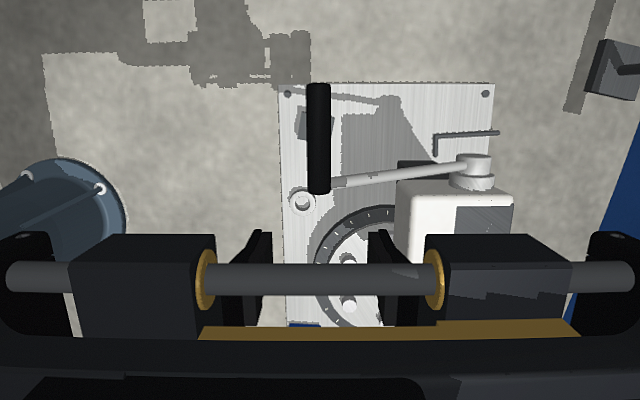

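The bar spans (318,84) to (318,193), within 2 mm of the prediction. Next: go over it, descend and close.

```bash
python3 -m handwheel '[{"xyz":[40,-1,0],"delta_rot":[0,0,0],"hand":-0.1},{"xyz":[66,-1,10],"delta_rot":[0,0,0],"hand":-0.1},{"xyz":[66,-1,40],"delta_rot":[0,0,0],"hand":-0.1},{"xyz":[66,-1,70],"delta_rot":[0,0,0],"hand":-0.1},{"xyz":[66,-1,89],"delta_rot":[0,0,0],"hand":-0.1}]'
python3 -m handwheel '[{"xyz":[0,0,0],"delta_rot":[0,0,0],"hand":0.5},{"xyz":[0,0,0],"delta_rot":[0,0,0],"hand":1},{"xyz":[0,0,0],"delta_rot":[0,0,0],"hand":1},{"xyz":[0,0,0],"delta_rot":[0,0,0],"hand":1},{"xyz":[0,0,0],"delta_rot":[0,0,0],"hand":1}]'
python3 - <<'E'
from h import *
p=np.load("p.npy"); s=bot.read_state();R=s["tcp_rot"]
print(s["force"].round(1))
h=lambda q:st(p,[.05-.18*np.cos(np.pi/6-q),.272,.23+.18*np.sin(np.pi/6-q)])[0]
for q in np.arange(.06,.97,.06): print(round(q,2),(R.T@(h(q)-h(0))*1000).round(0).tolist())
E
```

```text
time_s: 8.48
position: [0.4084, 0.2588, 0.3072]
tcp_rot: [[-0.169, 0.986, -0.002], [0.986, 0.169, -0.001], [-0.0, -0.002, -1.0]]
force: [-0.1, -0.9, 0.9]
opening: 0.549
grasp_force: 0.0
time_s: 9.1
position: [0.4091, 0.2596, 0.3095]
tcp_rot: [[-0.17, 0.985, 0.002], [0.985, 0.17, 0.001], [0.0, 0.002, -1.0]]
force: [1.4, 0.2, 0.3]
opening: 0.141
grasp_force: 23.7
[1.4 0.2 0.3]
0.06 [-0.0, -5.0, 9.0]
0.12 [-0.0, -10.0, 19.0]
0.18 [-0.0, -14.0, 29.0]
0.24 [-0.0, -17.0, 40.0]
0.3 [-0.0, -20.0, 50.0]
0.36 [-0.0, -22.0, 61.0]
0.42 [-0.0, -23.0, 71.0]
0.48 [-0.0, -24.0, 82.0]
0.54 [-0.0, -24.0, 93.0]
0.6 [-0.0, -24.0, 104.0]
0.66 [-0.0, -23.0, 114.0]
0.72 [-0.0, -21.0, 125.0]
0.78 [-0.0, -19.0, 136.0]
0.84 [-0.0, -16.0, 146.0]
0.9 [-0.0, -12.0, 156.0]
0.96 [-0.0, -8.0, 166.0]
```

```bash
python3 -m handwheel '[{"xyz":[0,-2,4],"delta_rot":[0,0,0],"hand":1},{"xyz":[0,-5,9],"delta_rot":[0,0,0],"hand":1},{"xyz":[0,-8,14],"delta_rot":[0,0,0],"hand":1},{"xyz":[0,-10,19],"delta_rot":[0,0,0],"hand":1},{"xyz":[0,-10,19],"delta_rot":[0,0,0],"hand":1}]'
python3 - <<'E'
from h import *
cv2.imwrite("pics/s2.png",cv2.resize(vision.capture("side")[130:290,310:470,::-1],None,fx=3.7,fy=3.7,interpolation=cv2.INTER_CUBIC))
E
```

```text
time_s: 9.72
position: [0.3977, 0.2576, 0.2894]
tcp_rot: [[-0.17, 0.985, -0.002], [0.985, 0.17, -0.0], [0.0, -0.002, -1.0]]
force: [-1.5, -0.1, 3.0]
opening: 0.003
grasp_force: 1.6
```

View pics/s2.png

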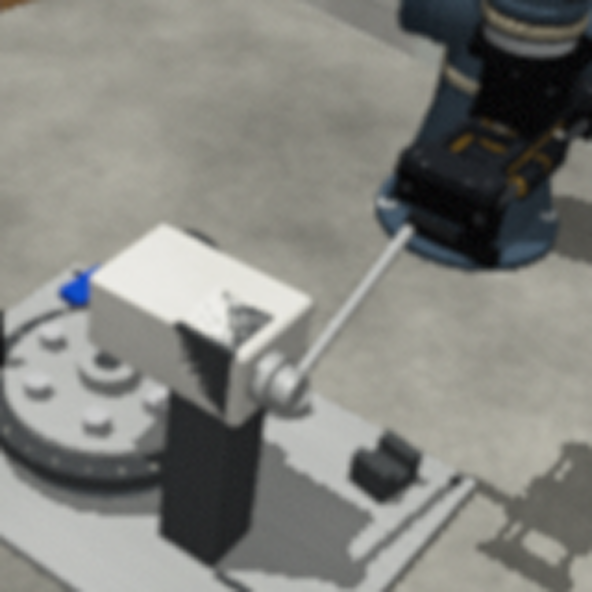

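The jaws have shut (opening 0.003) and the rod end is at crop (410,230), so the bar slipped. I'll work out the lever angle from that pixel and find which side the bar is on.

```bash
python3 - <<'E'
from h import *
p=np.load("p.npy");p[5]
h=lambda q,y:st(p,[.05-.18*np.cos(np.pi/6-q),y,.23+.18*np.sin(np.pi/6-q)])[0]
for q in(0,.05,.1,.15,.2,.25): print(q,h(q,.272).round(3),proj("side",[h(q,.216),h(q,.29)]).round(1).tolist())
s=bot.read_state();T=s["position"];R=s["tcp_rot"]
print("tip",proj("side",[T+R@[0,0,.008]]).round(1),s["moment"],s["force"])
im=vision.capture("wrist");cv2.imwrite("pics/w5.png",im[:,:,::-1])
E
```

```text
0 [0.408 0.259 0.32 ] [[420.7, 183.3], [443.7, 193.6]]
0.05 [0.404 0.259 0.312] [[421.0, 184.9], [443.9, 195.1]]
0.1 [0.4   0.258 0.304] [[421.2, 186.5], [444.0, 196.7]]
0.15 [0.396 0.257 0.296] [[421.4, 188.3], [444.0, 198.5]]
0.2 [0.393 0.257 0.287] [[421.4, 190.1], [443.9, 200.3]]
0.25 [0.391 0.256 0.279] [[421.4, 192.0], [443.7, 202.2]]
tip [[437.2 200. ]] [-0.07225042  0.26600508  0.02981874] [-1.58306111  0.25891747  3.67316807]
```

View pics/w5.png

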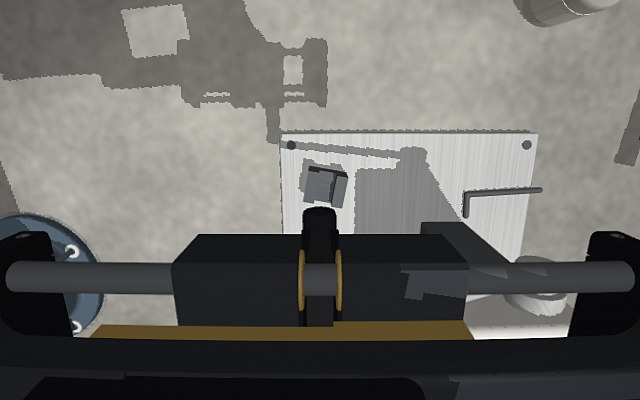

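```bash
python3 - <<'E'
from h import *
p=np.load("p.npy");s=bot.read_state();T=s["position"];R=s["tcp_rot"]
def h(q,y,dx=0,dz=0): return st(p,[.05-.18*np.cos(np.pi/6-q)+dx,y,.23+.18*np.sin(np.pi/6-q)+dz])[0]
for q in(.1,.15,.2,.25,.3): print(q,h(q,.29)[2].round(3),proj("wrist",[h(q,.29,-.009),h(q,.29,.009),h(q,.29,0,.009)]).round(0).tolist())
for y in(-.009,.009):print(proj("wrist",[T+R@[.0095,y,.008],T+R@[.0095,y,-.011]]).round(0).tolist())
print(s["position"],s["opening"],s["grasp_force"])
a=cv2.imread("pics/w5.png")[195:250,270:370];g=a.max(2)
print(g[0:40:3,20:75:3])
E
```

```text
0.1 0.304 [[305.0, 215.0], [341.0, 215.0], [323.0, 221.0]]
0.15 0.296 [[299.0, 210.0], [333.0, 210.0], [316.0, 215.0]]
0.2 0.287 [[294.0, 205.0], [327.0, 205.0], [310.0, 210.0]]
0.25 0.279 [[290.0, 201.0], [322.0, 201.0], [306.0, 205.0]]
0.3 0.27 [[288.0, 197.0], [318.0, 197.0], [302.0, 201.0]]
[[303.0, 217.0], [302.0, 229.0]]
[[335.0, 217.0], [337.0, 229.0]]
[0.39793239 0.25767967 0.28972485] 0.005592450164001118 1.7324253357946873
[[207 201 209 202 211 102 106 106 108 103 104 105 108  67  36 112 110 109
  120]
 [207 201 210 202 219 105 107 107 107 106 104 107 107  68  47 111 109 110
  188]
 [206 201 211 203 188  93 101 104 186 221 192  94  96 111 103 110 110 109
  211]
 [207 202 211 203 206 215 216 219 221 215 215 216 213 218 102 110 110 105
  214]
 [209 202 210 204 207 220 241 125  20  18   8  33  43 164 236 162 100  89
  212]
 [210 205 211 204 218  21  14  12  16  17  14  14  15  13   1 214 204 213
  207]
 [208 205 210 205 185  15  19  18  15  15  18  18  16  14  17 105 205 210
  207]
 [209 206 210 206 104  16  18  19  22  24  22  21  23  20  16   0 209 209
  207]
 [208 207 210 205 106  13  18  17  20  21  20  20  19  18  17   0 210 210
  208]
 [209 207 210 206 104  16  19  18  20  23  21  21  22  19  18   0 210 210
  207]
 [209 210 211 207 139  15  18  19  21  20  20  20  20  21  16   0 208 211
  207]
 [207 209 212 208 146  15  19  19  22  18  20  20  20  21  17   0 218 211
  206]
 [207 211 213 211  11  12  14  20  21  22  20  22  21  19  15  13  39 212
  207]
 [ 25  28  31  32   6  12  16  22  19  21  20  19  21  20  13  12   7  32
   29]]
```

```bash
python3 -c "
from h import *
print(bot.tip_extent)"
python3 -m handwheel '[{"xyz":[0,2,-3],"delta_rot":[0,0,0],"hand":1},{"xyz":[0,3,-6],"delta_rot":[0,0,0],"hand":1},{"xyz":[0,5,-9],"delta_rot":[0,0,0],"hand":1},{"xyz":[0,6,-11],"delta_rot":[0,0,0],"hand":1},{"xyz":[0,7,-13],"delta_rot":[0,0,0],"hand":1}]'
python3 -m handwheel '[{"xyz":[0,1,-2],"delta_rot":[0,0,0],"hand":1},{"xyz":[0,2,-4],"delta_rot":[0,0,0],"hand":1},{"xyz":[0,3,-6],"delta_rot":[0,0,0],"hand":1},{"xyz":[0,3,-8],"delta_rot":[0,0,0],"hand":1},{"xyz":[0,3,-10],"delta_rot":[0,0,0],"hand":1}]'
```

```text
0.008
time_s: 10.45
position: [0.4057, 0.2589, 0.3032]
tcp_rot: [[-0.17, 0.985, 0.001], [0.985, 0.17, 0.0], [0.0, 0.001, -1.0]]
force: [-2.0, 0.1, 2.2]
opening: 0.004
grasp_force: 1.4
time_s: 11.08
position: [0.4088, 0.2594, 0.3131]
tcp_rot: [[-0.17, 0.985, 0.001], [0.985, 0.17, -0.0], [-0.0, 0.001, -1.0]]
force: [0.5, 0.0, 1.4]
opening: 0.008
grasp_force: 0.5
```

```bash
for i in 1; do python3 -m handwheel '[{"xyz":[0,0,-2],"delta_rot":[0,0,0],"hand":1},{"xyz":[0,0,-4],"delta_rot":[0,0,0],"hand":1},{"xyz":[0,0,-6],"delta_rot":[0,0,0],"hand":1},{"xyz":[0,0,-7],"delta_rot":[0,0,0],"hand":1},{"xyz":[0,0,-8],"delta_rot":[0,0,0],"hand":1}]'; done
python3 - <<'E'
from h import *
p=np.load("p.npy")
cv2.imwrite("pics/s3.png",vision.capture("side")[:,:,::-1]);b=vision.capture("wrist");cv2.imwrite("pics/w6.png",b[:,:,::-1])
print(b[190:236:2,320].max(1)); print(b[225,290:350:2].max(1))
# rod end shift in side view relative to the first picture: template match of rod/hub area
a0=cv2.imread("pics/side1.png")
for f in("pics/s3.png",):
    a=cv2.imread(f)
    d=cv2.absdiff(a,a0).max(2)[182:240,385:425]
    print((d[::3,::2]>40).astype(int))
E
```

```text
time_s: 11.7
position: [0.4083, 0.2594, 0.321]
tcp_rot: [[-0.17, 0.985, -0.0], [0.985, 0.17, -0.0], [-0.0, -0.0, -1.0]]
force: [-0.7, -0.7, 0.9]
opening: 0.009
grasp_force: 0.0
[ 66  67  61 165 216 216  83   9  12  15  16  27  24  20  21  22  22  21
  22  20  21  22  19]
[209 209 204 207 205 211 208 185   0  15  18  18  20  18  18  21  22  19
  19  22  18  18  18   3 216 211 213 138 127 136]
[[0 0 0 0 0 0 0 1 1 1 1 1 1 1 1 0 0 0 0 0]
 [0 0 0 0 0 0 0 1 1 1 1 1 1 1 1 1 0 0 0 0]
 [0 0 0 0 0 0 0 0 1 1 1 1 1 1 0 1 0 0 0 0]
 [0 0 0 0 0 0 0 0 1 1 1 1 1 1 0 0 0 0 1 0]
 [0 0 0 0 0 0 0 0 0 1 1 1 1 1 0 0 0 0 1 1]
 [0 0 0 0 0 0 0 0 0 0 1 1 1 0 0 0 1 1 0 0]
 [0 0 0 0 0 0 0 0 0 0 0 1 0 0 0 1 1 1 1 1]
 [0 0 0 0 0 0 0 0 0 0 0 0 0 0 1 1 1 1 1 1]
 [0 0 0 0 0 0 0 0 0 0 0 0 0 1 1 1 1 1 1 1]
 [0 0 0 0 0 0 0 0 0 0 0 0 0 1 1 1 1 1 1 1]
 [0 0 0 0 0 0 0 0 0 0 0 0 0 0 1 1 1 1 1 1]
 [0 0 0 0 0 0 0 0 0 0 0 0 0 0 0 0 1 1 1 1]
 [0 0 0 0 0 0 0 0 0 0 0 0 0 0 0 0 0 0 1 1]
 [0 0 0 0 0 0 0 0 0 0 0 0 0 0 0 0 0 0 0 0]
 [0 0 0 0 0 0 0 0 0 0 0 0 0 0 0 0 0 0 0 0]
 [0 0 0 0 0 0 0 0 0 0 0 0 0 0 0 0 0 0 0 0]
 [0 0 0 0 0 0 0 0 0 0 0 0 0 0 0 0 0 0 0 0]
 [0 0 0 0 0 0 0 0 0 0 0 0 0 0 0 0 0 0 0 0]
 [0 0 0 0 0 0 0 0 0 0 0 0 0 0 0 0 0 0 0 0]
 [0 0 0 0 0 0 0 0 0 0 0 0 0 0 0 0 0 0 0 0]]
```

The bar top on approach, the finger widths in the wrist images, and the 0.141 opening on the first grip all put the fingertips about 17 mm behind the reported TCP. The bar squirted out below them. The lever was eased back up with the fingers on it. I'll re-grip about 25 mm lower.

```bash
python3 -m handwheel '[{"xyz":[0,0,-8],"delta_rot":[0,0,0],"hand":1},{"xyz":[0,0,-12],"delta_rot":[0,0,0],"hand":-0.1},{"xyz":[0,0,-12],"delta_rot":[0,0,0],"hand":-0.1},{"xyz":[0,0,-12],"delta_rot":[0,0,0],"hand":-0.1},{"xyz":[0,0,-12],"delta_rot":[0,0,0],"hand":-0.1}]'
python3 -m handwheel '[{"xyz":[0,0,0],"delta_rot":[0,0,0],"hand":-0.1},{"xyz":[0,0,0],"delta_rot":[0,0,0],"hand":-0.1},{"xyz":[0,0,15],"delta_rot":[0,0,0],"hand":-0.1},{"xyz":[0,0,35],"delta_rot":[0,0,0],"hand":-0.1},{"xyz":[0,0,50],"delta_rot":[0,0,0],"hand":-0.1}]'
python3 -m handwheel '[{"xyz":[0,0,0],"delta_rot":[0,0,0],"hand":0.5},{"xyz":[0,0,0],"delta_rot":[0,0,0],"hand":0.5},{"xyz":[0,0,0],"delta_rot":[0,0,0],"hand":1},{"xyz":[0,0,0],"delta_rot":[0,0,0],"hand":1},{"xyz":[0,0,0],"delta_rot":[0,0,0],"hand":1}]'
```

```text
time_s: 12.42
position: [0.4082, 0.2594, 0.3328]
tcp_rot: [[-0.17, 0.985, -0.0], [0.985, 0.17, -0.0], [-0.0, -0.0, -1.0]]
force: [0.0, -0.3, 0.1]
opening: 0.374
grasp_force: 0.0
time_s: 13.05
position: [0.4081, 0.2593, 0.2822]
tcp_rot: [[-0.17, 0.985, -0.001], [0.985, 0.17, -0.0], [-0.0, -0.001, -1.0]]
force: [1.3, -0.1, -0.8]
opening: 0.55
grasp_force: 0.0
time_s: 13.68
position: [0.4091, 0.2596, 0.2835]
tcp_rot: [[-0.17, 0.985, 0.002], [0.985, 0.17, 0.001], [0.0, 0.002, -1.0]]
force: [1.6, 0.3, 1.0]
opening: 0.195
grasp_force: 30.0
```

The bar is gripped now (17 mm opening, 30 N). I'll pull down along the arc.

```bash
python3 -m handwheel '[{"xyz":[0,-4,8],"delta_rot":[0,0,0],"hand":1},{"xyz":[0,-8,15],"delta_rot":[0,0,0],"hand":1},{"xyz":[0,-11,23],"delta_rot":[0,0,0],"hand":1},{"xyz":[0,-14,31],"delta_rot":[0,0,0],"hand":1},{"xyz":[0,-17,40],"delta_rot":[0,0,0],"hand":1}]'
python3 -m handwheel '[{"xyz":[0,-2,8],"delta_rot":[0,0,0],"hand":1},{"xyz":[0,-4,17],"delta_rot":[0,0,0],"hand":1},{"xyz":[0,-5,25],"delta_rot":[0,0,0],"hand":1},{"xyz":[0,-6,34],"delta_rot":[0,0,0],"hand":1},{"xyz":[0,-7,42],"delta_rot":[0,0,0],"hand":1}]'
```

```text
time_s: 14.3
position: [0.393, 0.2568, 0.2438]
tcp_rot: [[-0.17, 0.985, 0.004], [0.985, 0.17, 0.001], [0.0, 0.004, -1.0]]
force: [1.5, -0.3, 5.1]
opening: 0.192
grasp_force: 29.5
time_s: 14.92
position: [0.3858, 0.2556, 0.2017]
tcp_rot: [[-0.171, 0.985, 0.003], [0.985, 0.171, 0.001], [0.0, 0.003, -1.0]]
force: [1.1, -1.2, 7.2]
opening: 0.186
grasp_force: 29.4
```

```bash
python3 -m handwheel '[{"xyz":[0,0,9],"delta_rot":[0,0,0],"hand":1},{"xyz":[0,0,17],"delta_rot":[0,0,0],"hand":1},{"xyz":[0,1,26],"delta_rot":[0,0,0],"hand":1},{"xyz":[0,2,34],"delta_rot":[0,0,0],"hand":1},{"xyz":[0,3,43],"delta_rot":[0,0,0],"hand":1}]'
python3 -m handwheel '[{"xyz":[0,1,8],"delta_rot":[0,0,0],"hand":1},{"xyz":[0,3,14],"delta_rot":[0,0,0],"hand":1},{"xyz":[0,4,20],"delta_rot":[0,0,0],"hand":1},{"xyz":[0,6,25],"delta_rot":[0,0,0],"hand":1},{"xyz":[0,7,28],"delta_rot":[0,0,0],"hand":1}]'
```

```text
time_s: 15.55
position: [0.3877, 0.2559, 0.1585]
tcp_rot: [[-0.171, 0.985, 0.001], [0.985, 0.171, 0.0], [0.0, 0.001, -1.0]]
force: [-1.7, -0.9, 9.3]
opening: 0.186
grasp_force: 29.2
time_s: 16.18
position: [0.3941, 0.257, 0.1304]
tcp_rot: [[-0.17, 0.985, -0.0], [0.985, 0.17, -0.0], [0.0, -0.0, -1.0]]
force: [-2.8, 0.3, 9.0]
opening: 0.182
grasp_force: 29.2
```

```bash
python3 -m handwheel '[{"xyz":[0,1,2],"delta_rot":[0,0,0],"hand":1},{"xyz":[0,2,4],"delta_rot":[0,0,0],"hand":1},{"xyz":[0,2,5],"delta_rot":[0,0,0],"hand":1},{"xyz":[0,3,6],"delta_rot":[0,0,0],"hand":1},{"xyz":[0,3,6],"delta_rot":[0,0,0],"hand":1}]'
```

```text
time_s: 16.8
position: [0.396, 0.2574, 0.1243]
tcp_rot: [[-0.17, 0.985, -0.002], [0.985, 0.17, -0.0], [-0.0, -0.002, -1.0]]
force: [-3.1, -0.0, 7.4]
opening: 0.18
grasp_force: 29.4
```

```bash
python3 -m handwheel '[{"xyz":[0,1,2],"delta_rot":[0,0,0],"hand":1},{"xyz":[0,1,3],"delta_rot":[0,0,0],"hand":1},{"xyz":[0,2,4],"delta_rot":[0,0,0],"hand":1},{"xyz":[0,2,5],"delta_rot":[0,0,0],"hand":1},{"xyz":[0,2,5],"delta_rot":[0,0,0],"hand":1}]'
python3 - <<'E'
from h import *
p=np.load("p.npy")
a=vision.capture("side");cv2.imwrite("pics/s4.png",a[:,:,::-1])
h=lambda q,r,y:st(p,[.05-r*np.cos(np.pi/6-q),y,.23+r*np.sin(np.pi/6-q)])[0]
# score rod brightness along candidate angles in the side picture (bias +3.5 px rows)
g=a.max(2).astype(float); b0=cv2.imread("pics/side1.png").max(2).astype(float)
for im,n,qs in((b0,"rest",np.arange(-.1,.3,.05)),(g,"now",np.arange(.6,1.1,.04))):
  for q in qs:
    P=proj("side",[h(q,r,.216) for r in np.linspace(.06,.16,15)])
    print(n,round(q,2),[round(cv2.remap(im.astype(np.float32),(P[:,0]+0).astype(np.float32),(P[:,1]+o).astype(np.float32),1).mean()) for o in(0,2,3.5,5)])
E
```

```text
time_s: 17.42
position: [0.3977, 0.2576, 0.1195]
tcp_rot: [[-0.17, 0.985, -0.003], [0.985, 0.17, -0.001], [-0.0, -0.003, -1.0]]
force: [-3.8, -0.8, 10.0]
opening: 0.179
grasp_force: 29.3
rest -0.1 [118, 162, 180, 167]
rest -0.05 [147, 181, 172, 141]
rest 0.0 [176, 175, 144, 117]
rest 0.05 [181, 149, 118, 107]
rest 0.1 [163, 121, 106, 109]
rest 0.15 [136, 108, 107, 113]
rest 0.2 [116, 106, 111, 116]
rest 0.25 [109, 109, 114, 118]
now 0.6 [151, 152, 143, 124]
now 0.64 [152, 146, 129, 110]
now 0.68 [151, 133, 114, 99]
now 0.72 [142, 117, 105, 94]
now 0.76 [126, 110, 102, 92]
now 0.8 [116, 108, 99, 88]
now 0.84 [115, 107, 92, 94]
now 0.88 [114, 102, 91, 109]
now 0.92 [116, 96, 106, 126]
now 0.96 [113, 103, 127, 147]
now 1.0 [108, 126, 153, 165]
now 1.04 [119, 155, 166, 169]
now 1.08 [146, 165, 169, 169]
```

```bash
python3 -m handwheel '[{"xyz":[0,1,2],"delta_rot":[0,0,0],"hand":1},{"xyz":[0,1,3],"delta_rot":[0,0,0],"hand":1},{"xyz":[0,2,4],"delta_rot":[0,0,0],"hand":1},{"xyz":[0,2,5],"delta_rot":[0,0,0],"hand":1},{"xyz":[0,2,5],"delta_rot":[0,0,0],"hand":1}]'
python3 - <<'E'
from h import *
p=np.load("p.npy")
a=vision.capture("wrist");cv2.imwrite("pics/w7.png",a[:,:,::-1])
s=bot.read_state();print(s["force"],s["moment"],s["opening"])
g=a.max(2);print(g[196:236:3,300:346:3])
h=lambda q,y:st(p,[.05-.18*np.cos(np.pi/6-q),y,.23+.18*np.sin(np.pi/6-q)])[0]
for q in(.7,.75,.8,.85,.9,.95):
  c=h(q,.29); R=s["tcp_rot"]
  print(q,c[2].round(3),proj("wrist",[c-R[:,1]*.009,c+R[:,1]*.009,c+[0,0,.009]]).round(0).tolist())
E
```

```text
time_s: 18.1
position: [0.3984, 0.2578, 0.1171]
tcp_rot: [[-0.171, 0.985, -0.004], [0.985, 0.171, -0.001], [-0.0, -0.004, -1.0]]
force: [-10.7, -2.5, 35.5]
opening: 0.18
grasp_force: 29.0
[-10.50368242  -2.69951848  34.81639951] [-0.46995837  1.56004217  0.10489462] 0.17820035866673653
[[143 144 144 140 225 218 220 222 224 220 220 229 225 230 140 235]
 [144 145 144 147 140 138 139 236 242 133 139 139 140 140 144 143]
 [148  45  97 158 153 146 145 145 147 142 143 144 142 145 145 144]
 [155  47  50  49  46  43  46  47 130 157 151 147 143 145 145 145]
 [134  48  50  50  50  48  50  49  48  46  45  43  46  72 126 160]
 [ 72  48  49  51  48  48  62  43  47  48  49  48  50  50  48  47]
 [ 51  47  48  49  49  47  60  80  71  71  72  59  46  45  48  49]
 [ 62 120 120 125  86  43  66  71  70  70  69  70  70  69  70  67]
 [ 61 116 115 117 117 118  74  70  68  67  70  70  70  71  71  44]
 [ 62 117 116 117 117 119  66  71  70  70  70  63  68  68  68  41]
 [ 64 116 117 120 120 119  74  59 121 120 122 120 122 131  72  39]
 [ 70  69  67  68  68  61 113 115 115 115 114 117 125  81  76  36]
 [ 20  16  73  76  79  56  68  72 107 130 122 117  25  19  22  33]
 [ 23  18  13  16  15  18  17  16  17  15  12  16  19  22  23  23]]
0.7 0.198 [[251.0, 283.0], [309.0, 283.0], [276.0, 299.0]]
0.75 0.19 [[261.0, 270.0], [315.0, 270.0], [285.0, 283.0]]
0.8 0.181 [[271.0, 258.0], [322.0, 259.0], [295.0, 270.0]]
0.85 0.172 [[281.0, 249.0], [329.0, 249.0], [304.0, 259.0]]
0.9 0.164 [[291.0, 240.0], [336.0, 240.0], [313.0, 249.0]]
0.95 0.156 [[301.0, 233.0], [343.0, 233.0], [322.0, 241.0]]
```

The stop is reached: force jumped to 35 N at TCP z 0.117. I'll back off 1 mm, hold for about a second, and work out the easing path. Over the pull the bar rolled about 10 mm up the pads, so I'll tilt the hand partly with the lever on the way up.

```bash
python3 -m handwheel '[{"xyz":[0,0,-1],"delta_rot":[0,0,0],"hand":1},{"xyz":[0,0,-1],"delta_rot":[0,0,0],"hand":1},{"xyz":[0,0,-1],"delta_rot":[0,0,0],"hand":1},{"xyz":[0,0,-1],"delta_rot":[0,0,0],"hand":1},{"xyz":[0,0,-1],"delta_rot":[0,0,0],"hand":1}]'
python3 - <<'E'
from h import *
from scipy.spatial.transform import Rotation as Ro
print(bot.read_state()["joint_positions"].round(0))
# tool-frame 2D: y (station x), z (down); bar relative to the bottom
b=lambda q:np.array([0,-.18*np.cos(np.pi/6-q)+.18*np.cos(np.pi/6-.9),-.18*np.sin(np.pi/6-q)+.18*np.sin(np.pi/6-.9)])
def pose(u): # u 0..1
    q=.9*(1-u);th=.45*u;d=.047+.009*.45*u;R=Ro.from_euler('x',th)
    return b(q)+R.apply([0,0,d])-[0,0,.047],R
N=20
U=np.linspace(0,1,N+1)
for c in range(N//5):
    p0,R0=pose(U[5*c])
    for i in range(1,6):
        p,R=pose(U[5*c+i]);print((R0.inv().apply(p-p0)*1000).round(0).tolist(),round((R0.inv()*R).as_rotvec()[0],3))
    print()
E
```

```text
time_s: 18.77
position: [0.3982, 0.2578, 0.1176]
tcp_rot: [[-0.171, 0.985, -0.005], [0.985, 0.171, -0.001], [-0.0, -0.005, -1.0]]
force: [-9.5, -2.5, 30.8]
opening: 0.18
grasp_force: 29.1
[ 19.  27. 108.   0.  45.   9.]
[0.0, -4.0, -7.0] 0.023
[0.0, -7.0, -15.0] 0.045
[0.0, -11.0, -23.0] 0.068
[0.0, -13.0, -30.0] 0.09
[0.0, -16.0, -38.0] 0.112

[0.0, -3.0, -8.0] 0.023
[0.0, -6.0, -15.0] 0.045
[0.0, -8.0, -23.0] 0.068
[0.0, -10.0, -31.0] 0.09
[0.0, -12.0, -39.0] 0.112

[0.0, -2.0, -8.0] 0.023
[0.0, -4.0, -16.0] 0.045
[0.0, -5.0, -24.0] 0.068
[0.0, -6.0, -32.0] 0.09
[0.0, -7.0, -40.0] 0.113

[0.0, -1.0, -8.0] 0.022
[0.0, -2.0, -16.0] 0.045
[0.0, -3.0, -24.0] 0.068
[0.0, -3.0, -32.0] 0.09
[0.0, -3.0, -40.0] 0.112
```

```bash
python3 -m handwheel '[{"xyz":[0,0,0],"delta_rot":[0,0,0],"hand":1},{"xyz":[0,0,0],"delta_rot":[0,0,0],"hand":1},{"xyz":[0,0,0],"delta_rot":[0,0,0],"hand":1},{"xyz":[0,0,0],"delta_rot":[0,0,0],"hand":1},{"xyz":[0,0,0],"delta_rot":[0,0,0],"hand":1}]'
python3 -m handwheel '[{"xyz":[0,-4,-7],"delta_rot":[0.023,0,0],"hand":1},{"xyz":[0,-7,-15],"delta_rot":[0.045,0,0],"hand":1},{"xyz":[0,-11,-23],"delta_rot":[0.068,0,0],"hand":1},{"xyz":[0,-13,-30],"delta_rot":[0.09,0,0],"hand":1},{"xyz":[0,-16,-38],"delta_rot":[0.112,0,0],"hand":1}]'
```

```text
time_s: 19.4
position: [0.3982, 0.2577, 0.1175]
tcp_rot: [[-0.171, 0.985, -0.005], [0.985, 0.171, -0.001], [-0.0, -0.005, -1.0]]
force: [-9.4, -2.0, 30.0]
opening: 0.177
grasp_force: 29.1
time_s: 20.02
position: [0.383, 0.255, 0.1528]
tcp_rot: [[-0.17, 0.978, -0.116], [0.985, 0.169, -0.02], [-0.0, -0.118, -0.993]]
force: [-1.4, 0.4, 2.6]
opening: 0.18
grasp_force: 30.2
```

```bash
python3 -m handwheel '[{"xyz":[0,-3,-8],"delta_rot":[0.023,0,0],"hand":1},{"xyz":[0,-6,-15],"delta_rot":[0.045,0,0],"hand":1},{"xyz":[0,-8,-23],"delta_rot":[0.068,0,0],"hand":1},{"xyz":[0,-10,-31],"delta_rot":[0.09,0,0],"hand":1},{"xyz":[0,-12,-39],"delta_rot":[0.112,0,0],"hand":1}]'
python3 -m handwheel '[{"xyz":[0,-2,-8],"delta_rot":[0.023,0,0],"hand":1},{"xyz":[0,-4,-16],"delta_rot":[0.045,0,0],"hand":1},{"xyz":[0,-5,-24],"delta_rot":[0.068,0,0],"hand":1},{"xyz":[0,-6,-32],"delta_rot":[0.09,0,0],"hand":1},{"xyz":[0,-7,-40],"delta_rot":[0.112,0,0],"hand":1}]'
```

```text
time_s: 20.65
position: [0.3752, 0.2536, 0.1928]
tcp_rot: [[-0.17, 0.959, -0.226], [0.985, 0.166, -0.039], [-0.0, -0.229, -0.973]]
force: [-1.6, -1.0, 1.3]
opening: 0.181
grasp_force: 30.3
time_s: 21.28
position: [0.376, 0.2537, 0.2334]
tcp_rot: [[-0.171, 0.927, -0.335], [0.985, 0.16, -0.059], [-0.001, -0.34, -0.94]]
force: [-3.5, -1.4, 0.2]
opening: 0.179
grasp_force: 30.2
```

```bash
python3 -m handwheel '[{"xyz":[0,-1,-7],"delta_rot":[0.022,0,0],"hand":1},{"xyz":[0,-2,-14],"delta_rot":[0.045,0,0],"hand":1},{"xyz":[0,-2,-20],"delta_rot":[0.068,0,0],"hand":1},{"xyz":[0,-3,-26],"delta_rot":[0.09,0,0],"hand":1},{"xyz":[0,-3,-32],"delta_rot":[0.112,0,0],"hand":1}]'
python3 - <<'E'
from h import *
s=bot.read_state();print((s["tcp_rot"].T@[ .985*.156,.17*.156,0]).round(3)); go(0.408,.259,.3,None)
p=np.load("p.npy");R=s["tcp_rot"]
for d in(.036,.047,.05):print("bar est",(s["position"]-R[:,2]*d).round(4),"rest",st(p,[-.106,.272,.32])[0].round(4))
# arc tangent (up) in tool frame at rest
print("tangent up",(R.T@(st(p,[.5,0,.866])[0]-st(p,[0,0,0])[0])).round(2))
E
```

```text
time_s: 21.9
position: [0.3818, 0.2547, 0.2651]
tcp_rot: [[-0.171, 0.881, -0.441], [0.985, 0.153, -0.077], [-0.001, -0.448, -0.894]]
force: [-8.1, -1.7, 2.3]
opening: 0.175
grasp_force: 30.0
[-0.     0.139 -0.07 ]
{'t': 21.9, 'd': [-0.3, 8.1, -43.1], 'pos': [0.3818, 0.2547, 0.2651], 'yaw': np.float64(99.85), 'f': [-8.1, -1.7, 2.3]}
bar est [0.3977 0.2575 0.2973] rest [0.4077 0.2592 0.32  ]
bar est [0.4025 0.2584 0.3071] rest [0.4077 0.2592 0.32  ]
bar est [0.4038 0.2586 0.3098] rest [0.4077 0.2592 0.32  ]
tangent up [-0.    0.06 -1.  ]
```

```bash
python3 -m handwheel '[{"xyz":[0,-1,-2],"delta_rot":[0,0,0],"hand":1},{"xyz":[0,-1,-4],"delta_rot":[0,0,0],"hand":1},{"xyz":[0,-1,-6],"delta_rot":[0,0,0],"hand":1},{"xyz":[0,-1,-7],"delta_rot":[0,0,0],"hand":1},{"xyz":[0,-1,-8],"delta_rot":[0,0,0],"hand":1}]'
```

```text
time_s: 22.52
position: [0.3855, 0.2554, 0.2725]
tcp_rot: [[-0.171, 0.883, -0.438], [0.985, 0.153, -0.077], [-0.001, -0.445, -0.896]]
force: [-5.1, -2.1, 2.2]
opening: 0.178
grasp_force: 30.0
```

```bash
python3 -m handwheel '[{"xyz":[0,0,-1],"delta_rot":[0,0,0],"hand":1},{"xyz":[0,0,-2],"delta_rot":[0,0,0],"hand":1},{"xyz":[0,0,-3],"delta_rot":[0,0,0],"hand":1},{"xyz":[0,0,-4],"delta_rot":[0,0,0],"hand":1},{"xyz":[0,0,-5],"delta_rot":[0,0,0],"hand":1}]'
python3 - <<'E'
from h import *
# compare hub/rod column with the rest picture: rod centroid across rows in side view
a0=cv2.imread("pics/side1.png").max(2).astype(float);a=vision.capture("side");cv2.imwrite("pics/s5.png",a[:,:,::-1]);a=a.max(2).astype(float)
for r in(205,210,215,220,225):
    print(r,a0[r,392:422:2].astype(int).tolist(),a[r,392:422:2].astype(int).tolist())
E
```

```text
time_s: 23.15
position: [0.3878, 0.2558, 0.2769]
tcp_rot: [[-0.171, 0.883, -0.437], [0.985, 0.153, -0.076], [-0.001, -0.444, -0.896]]
force: [-5.9, -1.6, 1.9]
opening: 0.177
grasp_force: 30.3
205 [149, 147, 143, 141, 141, 141, 142, 185, 158, 90, 86, 88, 87, 88, 91] [156, 154, 149, 147, 149, 149, 148, 184, 182, 119, 87, 37, 10, 16, 21]
210 [211, 160, 148, 148, 139, 166, 180, 128, 138, 119, 84, 85, 87, 89, 88] [220, 170, 154, 154, 147, 165, 196, 137, 143, 148, 146, 151, 157, 159, 141]
215 [120, 133, 142, 147, 188, 139, 131, 132, 142, 143, 147, 139, 108, 92, 92] [129, 138, 148, 153, 196, 156, 140, 141, 148, 153, 153, 155, 160, 162, 165]
220 [120, 143, 184, 158, 132, 145, 145, 144, 142, 144, 147, 147, 151, 156, 155] [126, 148, 187, 171, 142, 152, 151, 152, 150, 152, 155, 154, 159, 161, 162]
225 [158, 177, 135, 150, 153, 151, 151, 155, 156, 152, 150, 154, 157, 155, 154] [167, 190, 145, 157, 162, 160, 159, 165, 164, 161, 158, 163, 164, 163, 162]
```

The rod is within half a pixel of its rest line. I'll creep the last few millimetres up to the rest stop.

```bash
python3 -m handwheel '[{"xyz":[0,0,-1],"delta_rot":[0,0,0],"hand":1},{"xyz":[0,0,-2],"delta_rot":[0,0,0],"hand":1},{"xyz":[0,0,-3],"delta_rot":[0,0,0],"hand":1},{"xyz":[0,0,-4],"delta_rot":[0,0,0],"hand":1},{"xyz":[0,0,-4],"delta_rot":[0,0,0],"hand":1}]'
```

```text
time_s: 23.82
position: [0.3896, 0.2561, 0.2802]
tcp_rot: [[-0.171, 0.883, -0.437], [0.985, 0.153, -0.077], [-0.001, -0.444, -0.896]]
force: [-5.5, -1.6, 0.4]
opening: 0.179
grasp_force: 30.2
```

```bash
python3 -m handwheel '[{"xyz":[0,0,-1],"delta_rot":[0,0,0],"hand":1},{"xyz":[0,0,-2],"delta_rot":[0,0,0],"hand":1},{"xyz":[0,0,-3],"delta_rot":[0,0,0],"hand":1},{"xyz":[0,0,-3],"delta_rot":[0,0,0],"hand":1},{"xyz":[0,0,-3],"delta_rot":[0,0,0],"hand":1}]'
python3 - <<'E'
from h import *
a0=cv2.imread("pics/side1.png").max(2).astype(float);a=vision.capture("side").max(2).astype(float)
for r in(205,210,215,220): print(r,a0[r,396:414].astype(int).tolist(),(a[r,396:414]*.95).astype(int).tolist())
E
```

```text
time_s: 24.45
position: [0.3898, 0.2561, 0.2809]
tcp_rot: [[-0.171, 0.882, -0.44], [0.985, 0.152, -0.077], [-0.001, -0.447, -0.895]]
force: [-7.2, -0.2, -9.5]
opening: 0.179
grasp_force: 30.4
205 [143, 141, 141, 141, 141, 140, 141, 141, 142, 157, 185, 185, 158, 117, 90, 82, 86, 84] [142, 139, 139, 142, 141, 141, 141, 142, 140, 157, 183, 183, 157, 130, 127, 125, 109, 85]
210 [148, 148, 148, 142, 139, 142, 166, 187, 180, 149, 128, 132, 138, 135, 119, 97, 84, 84] [148, 148, 145, 143, 139, 143, 165, 186, 175, 147, 128, 131, 136, 137, 140, 138, 138, 142]
215 [142, 140, 147, 174, 188, 170, 139, 127, 131, 133, 132, 136, 142, 143, 143, 145, 147, 145] [142, 139, 148, 173, 186, 169, 136, 123, 129, 133, 134, 135, 140, 143, 144, 144, 146, 146]
220 [184, 185, 158, 133, 132, 141, 145, 145, 145, 146, 144, 144, 142, 143, 144, 145, 147, 146] [183, 183, 155, 133, 132, 142, 144, 144, 144, 145, 144, 143, 141, 143, 145, 145, 146, 145]
```

The lever is at rest: the rod pixels match the first picture and the stop force is felt. Next: relieve, open, and retreat along the fingers.

```bash
python3 -m handwheel '[{"xyz":[0,0,1],"delta_rot":[0,0,0],"hand":1},{"xyz":[0,0,1],"delta_rot":[0,0,0],"hand":0.4},{"xyz":[0,0,1],"delta_rot":[0,0,0],"hand":0.1},{"xyz":[0,0,1],"delta_rot":[0,0,0],"hand":-0.1},{"xyz":[0,0,1],"delta_rot":[0,0,0],"hand":-0.1}]'
python3 -m handwheel '[{"xyz":[0,0,1],"delta_rot":[0,0,0],"hand":-0.2},{"xyz":[0,0,-15],"delta_rot":[0,0,0],"hand":-0.2},{"xyz":[0,0,-40],"delta_rot":[0,0,0],"hand":-0.2},{"xyz":[0,0,-80],"delta_rot":[0,0,0],"hand":-0.2},{"xyz":[0,0,-120],"delta_rot":[0,0,0],"hand":-0.2}]'
python3 - <<'E'
from h import *
p=np.load("p.npy")
a0=cv2.imread("pics/side1.png").max(2).astype(float);I=vision.capture("side");a=I.max(2).astype(float)
for r in(190,205,215): print(r,a0[r,396:424].astype(int).tolist(),a[r,396:424].astype(int).tolist())
# loose objects/station: compare top with first
t0=cv2.imread("pics/top1.png");t=vision.capture("top")[:,:,::-1]
d=(cv2.absdiff(t,t0).max(2)>45).astype(np.uint8);d=cv2.morphologyEx(d,cv2.MORPH_OPEN,np.ones((2,2),np.uint8))
n,_,S,_=cv2.connectedComponentsWithStats(d[120:290,110:480]);print([(s[0]+110,s[1]+120,s[2],s[3],s[4]) for s in S[1:].tolist() if s[4]>6])
E
```

```text
time_s: 25.12
position: [0.3956, 0.2572, 0.2825]
tcp_rot: [[-0.17, 0.889, -0.426], [0.985, 0.153, -0.073], [0.0, -0.432, -0.902]]
force: [-0.3, 0.4, 1.3]
opening: 0.51
grasp_force: 0.0
time_s: 25.75
position: [0.4466, 0.266, 0.3915]
tcp_rot: [[-0.17, 0.888, -0.427], [0.985, 0.153, -0.074], [-0.0, -0.433, -0.901]]
force: [1.0, 0.7, 0.3]
opening: 0.599
grasp_force: 0.0
190 [128, 130, 132, 127, 108, 88, 84, 82, 80, 80, 80, 81, 79, 81, 80, 76, 58, 48, 63, 119, 170, 181, 157, 110, 72, 55, 50, 45] [136, 138, 140, 145, 149, 150, 152, 149, 147, 146, 147, 148, 147, 149, 148, 139, 106, 77, 90, 136, 181, 192, 166, 126, 107, 101, 93, 77]
205 [143, 141, 141, 141, 141, 140, 141, 141, 142, 157, 185, 185, 158, 117, 90, 82, 86, 84, 88, 87, 87, 87, 88, 90, 91, 89, 89, 86] [152, 148, 148, 149, 151, 150, 150, 149, 149, 167, 194, 195, 168, 141, 141, 151, 154, 156, 158, 157, 157, 159, 159, 160, 160, 160, 160, 159]
215 [142, 140, 147, 174, 188, 170, 139, 127, 131, 133, 132, 136, 142, 143, 143, 145, 147, 145, 139, 129, 108, 95, 92, 90, 92, 92, 95, 98] [150, 147, 156, 183, 198, 181, 148, 133, 141, 142, 143, 148, 149, 152, 153, 153, 155, 155, 156, 157, 159, 160, 164, 165, 165, 168, 170, 173]
[(162, 158, 74, 132, 5809), (160, 173, 5, 14, 51), (313, 199, 3, 4, 8), (328, 200, 3, 3, 9), (179, 282, 4, 8, 31)]
```

```bash
python3 -m handwheel '[{"xyz":[0,0,-20],"delta_rot":[0,0,0],"hand":-0.2},{"xyz":[0,0,-30],"delta_rot":[0,0,0],"hand":-0.2},{"xyz":[0,0,-30],"delta_rot":[0,0,0],"hand":-0.2},{"xyz":[0,0,-30],"delta_rot":[0,0,0],"hand":-0.2},{"xyz":[0,0,-30],"delta_rot":[0,0,0],"hand":-0.2}]'
python3 -c "
from rig import workorder
print(workorder.hand_in())"
```

```text
time_s: 26.48
position: [0.4586, 0.2681, 0.417]
tcp_rot: [[-0.17, 0.888, -0.428], [0.985, 0.153, -0.074], [-0.0, -0.435, -0.901]]
force: [-0.5, 0.3, -0.7]
opening: 0.601
grasp_force: 0.0
the job is handed in; nothing more can be done
None
```

I handed the job in at about 26 s: the table is in the square pad's stop, and the lever was pulled to its lower stop, held about 1.4 s, eased up over about 4 s and released at rest; on a first grip that slipped, the lever dipped about 25 mm and was eased back up before the full pull.

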